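# Stack a keyed valve cage in a V-block

### The job

Assemble the keyed valve cage on the bench. Push the solid notched sleeve upright into the V-block until it rests against both faces of the V, then gently lower the open notched spacer onto it so that all three lugs drop fully into the notches, and after that gently lower the knobbed cap onto the spacer in the same way. Leave the finished stack upright against the V and let go, and leave the other things on the bench where they are.

Things in the scene. Friction and masses are not known exactly. Their poses are not given: they have to be found in the camera images.
- vblock: Grey V-block fixed to the bench, 35 mm tall, 108 wide (its y). Its 90 degree V with upright faces opens to its -x. Its origin lies on the bench exactly where the axis of a 60 mm round part comes to rest against both faces; +x points from there into the V, the corner of the V is at x = +42 mm, the tips of the mouth at x = +4 mm, y = +-38 mm, the back at x = +78 mm.
- sleeve: The sleeve: upright steel cylinder, outer diameter 60, 60 tall, about 0.7 kg, loose on the bench, slides when pushed low. Its top rim (wall 10 mm) has three notches 15 wide and 10 deep at 0, 120 and 240 degrees from its x axis; inside the rim a 10 mm deep recess. Origin at the centre of its underside, z up.
- spacer: The spacer: open steel ring, outer diameter 60, bore 40, 50 tall overall, about 0.4 kg, standing on three lugs. Lugs 9 long, 11 wide (7 wide over the lower half), under the wall at 0, 120 and 240 degrees from its x axis; ring from 9 to 50 mm; three notches like the sleeve's, 15 wide and 10 deep, in its top directly above the lugs. Origin on the axis at the feet of the lugs, z up. Fully home on the sleeve its origin is 51 mm above the sleeve's origin.
- cap: The cap: steel disc of diameter 60 from 9 to 25 mm height, standing on three lugs like the spacer's at 0, 120 and 240 degrees from its x axis; on top a round knob of diameter 36 from 25 to 65 mm, with three radial ribs 8 wide and 6 tall (to 31 mm) directly above the lugs. About 0.4 kg. Origin on the axis at the feet of the lugs, z up. Fully home on the spacer its origin is 41 mm above the spacer's origin.
- bushing: Plain dark steel bushing without notches, outer diameter 72, 45 tall, a bystander (sizes in mm), to be left alone. Origin at the centre of its underside.
- ball: Steel valve ball with flats, about 96 in diameter, 72 tall, a bystander (sizes in mm), to be left alone. Origin at the centre of its underside.
- flange: Flat steel ring, diameter 80, 12 thick, a bystander (sizes in mm), to be left alone. Origin at the centre of its underside.
- wrench: Open-ended wrench 200 long lying flat, a bystander (sizes in mm), to be left alone. Origin at the centre of its underside.
- hammer: Hammer 260 long lying flat, a bystander (sizes in mm), to be left alone. Origin at the centre of its underside.
- brush: Bench brush 200 long lying flat, a bystander (sizes in mm), to be left alone. Origin at the centre of its underside.
- grease: Grey grease can, diameter 72, 60 tall, a bystander (sizes in mm), to be left alone. Origin at the centre of its underside.
Not all that is in view belongs to the job. Leave any pink or purple look-alike of the sleeve alone.

How it is judged:
By the outcome, as a careful person would: the job done as asked, in the order asked, and still so for the second after the job is handed in, with the robot touching nothing.
It also fails if it takes over 72 s, if anything falls off the work surface, if the arm or the gripper's body presses on something with over 40 N, if the wrist force passes 120 N, or if a joint passes its speed limit or range.

### The arm

A 7-joint arm with a two-finger parallel gripper is mounted at the origin on the work surface. World frame = base frame: x ahead of the robot, y to its left, z up, the work surface at z = 0. Lengths are in m, angles in degrees, forces in N, time in s.
With the tool pointing down it reaches from about 0.4 to 0.85 m from the base axis. Payload 10.4 kg.
Tool frame: the origin (TCP) lies on the front face of the gripper's body, between the roots of the fingers; the fingertips stand 70 mm ahead of it and the grasp point (between the pads) lies 51 mm ahead of it (r.nose_length is the distance from the TCP to the fingertips, in m); z points along the fingers, y is the line along which they close (so a half turn about z gives the same grasp; the last joint's range is limited). The gripper opens to 87 mm and grips with 3 to 60 N. Pads are 19 mm wide; open, the fingers measure 117 mm over their backs; the gripper's body (75 mm by 190 mm) begins 51 mm behind the grasp point.
Start: joints at [-74.404, 19.034, -3.707, 83.658, 1.238, 77.344, -5.071], TCP at [0.182, 0.598, 0.292] pointing down, gripper open.
Joint ranges: [-148.97, 148.97], [-28.65, 121.19], [-84.17, 76.75], [9.2, 138.47], [-72.65, 252.65], [3.7, 117.97], [-149.18, 149.18]. Speed limits (degrees/s): [127.2, 127.2, 159.86, 159.86, 180, 180, 180].

### API

Orientations are given as [roll, pitch, yaw] about the fixed x, y, z axes, in that order (R = Rz(yaw) Ry(pitch) Rx(roll)).
In Python, from cell import r gives the robot as it stands.
- The arm moves only by the tool play_rows, never from a script. Its arguments are lists of equal length, an entry for each row: "offset": the shift along the tool's x, y, z as a fraction of full scale, a list of three; "angular": the turn, a rotation vector about the tool's x, y, z as a fraction of full scale, a list of three; "fingers": the closure, from 0 (fully open) to 1 (shut). In form: {"offset": [[dx, dy, dz], ...], "angular": [[ax, ay, az], ...], "fingers": [fingers, ...]}. A call has 1 to 8 rows; each row is the pose to reach, as a shift and turn from the pose commanded when the call began, along the tool's axes at that moment, turning the shorter way round; what a row does not reach only later rows make up. Full scale, the value 1, is 12 cm for a shift and pi rad for a turn. A row lasts 1/12 s, in which the tool goes at most 41.7 mm and 7.16 degrees, less where a joint would pass 70% of its speed; a pose out of reach is approached as far as the arm can. A call with a number of a shift or a turn outside -1 to 1 is refused whole. A call with a gripper value outside its range is refused whole. The fingers move at their own pace and stop on an object; "newtons" is the grip in N (left out, the last holds). Time passes only in rows, so rows that repeat a pose let the fingers close. It gives the time, the measured TCP pose, the force, the opening and the grip force at its end, in the units of the state.
- r.read_state(): the state, without advancing time (a new reading comes with each control period).
- r.snapshot(name): name is "scene" or "top" or "wrist"; returns the picture (400x640x3 uint8, blue, green, red); there is no depth.
- r.camera_params(name): a dict with "fx", "fy", "cx", "cy" (pixels), "world_from_camera" (4x4, takes a point from camera to world coordinates). Camera axes: x right, y up, looking along -z (the intrinsics and any distortion apply to the point x, -y, -z); pixel columns grow to the right and rows downward; lengths in m; the calibration is good to about 2 mm. A picture is of the moment at which its call begins: read the wrist's pose just before it. camera_params takes no time and is no camera call; for the wrist camera it gives the pose at the moment of the call.
- r.close_job(): hands the job in; it is judged then, once.
The state is a dict: "clock": time; "joints": joint angles; "joint_velocities": joint speeds; "joint_torque": joint torques, N m; "position": TCP position; "tcp_rot": TCP orientation; "ft_force": force on the tool from outside, world axes, zero at the start; "ft_torque": the same for the moment, N m; "width": opening from 0.0 (shut) to 1.0 (fully open); "grip_force": force on a finger pad.
Only numpy, scipy, OpenCV 4.12 (cv2) and the standard library are available. Lean on these libraries where they do the work, as an engineer would, in place of code of your own. Each camera call takes 0.05 s, during which the arm holds its last target. There are 200 camera calls.

## Working session

There is one attempt and no reset: what is moved stays moved. The work goes in short steps, Python scripts to look and compute and a tool call to move; the robot and the scene stay as the last step left them, time stands still between calls to the robot, and variables do not carry over. Pictures are saved under pics/ and viewed, at most 10 in all, crops included, and the job is handed in when it is done.

Besides the shell and the picture viewer there is one more tool, called after ">>>" by a JSON object that holds its "api" and its "payload", one argument or row to a line. play_rows: Moves the arm, as the interface text tells. Shift numbers are shares of 12 cm and turn numbers shares of pi rad, none past 1 either way. Its arguments: {"type":"object","properties":{"offset":{"type":"array"},"angular":{"type":"array"},"fingers":{"type":"array"},"newtons":{"type":"number"}},"required":["offset","angular","fingers"]}

```bash
mkdir -p pics; ls; python3 - <<'E'
from cell import r
import cv2,numpy as np
s=r.read_state();print(s['clock'],s['position'],s['tcp_rot'],s['width'],s['ft_force'])
for n in('scene','top'):
    im=r.snapshot(n);cv2.imwrite(f'pics/{n}0.png',im)
    p=r.camera_params(n);print(n,{k:np.round(v,4).tolist() if not isinstance(v,str) else v for k,v in p.items()})
E
```

```text
pics
0.0 [0.18149658 0.59775798 0.29142667] [-1.79916059e+02  4.48575197e-03  1.63112029e+02] 1.0026551692384496 [-0.12025851  0.71231419 -1.07721547]
scene {'fx': 376.2838, 'fy': 376.2838, 'cx': 317.8729, 'cy': 210.1706, 'world_from_camera': [[0.302, -0.6082, 0.734, 1.1745], [0.9533, 0.188, -0.2364, -0.2056], [0.0058, 0.7712, 0.6366, 0.6037], [0.0, 0.0, 0.0, 1.0]]}
top {'fx': 457.1515, 'fy': 457.1515, 'cx': 322.4007, 'cy': 200.133, 'world_from_camera': [[0.0037, 0.9931, -0.1171, 0.3797], [-0.9999, 0.0056, 0.0155, 0.0015], [0.016, 0.117, 0.993, 1.1306], [0.0, 0.0, 0.0, 1.0]]}
```

View pics/top0.png

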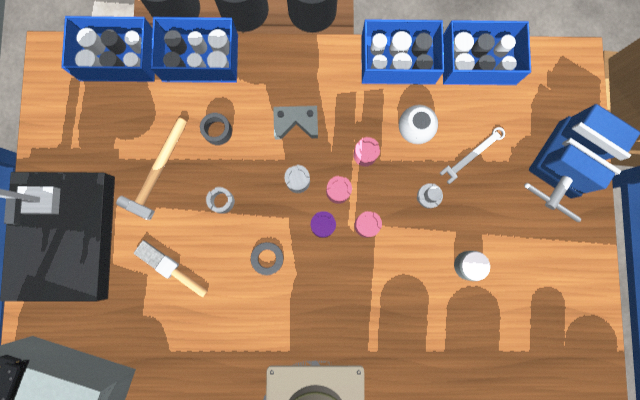

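View pics/scene0.png

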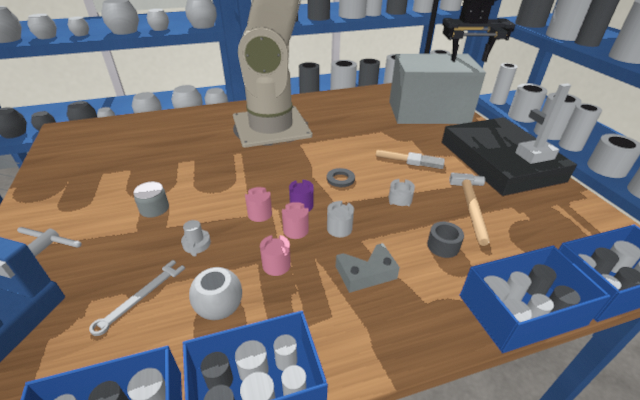

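The top view shows the V-block at about (296,120) with its V opening towards the robot. The grey sleeve is at (297,178), the spacer at (219,200) and the cap at (430,195). The pink and purple decoys are right of the sleeve. I'll enlarge these for a finer measurement.

```bash
cat > h.py <<'E'
import numpy as np,cv2
from cell import r
def ray(n,u,v,z,p=None):
    p=p or r.camera_params(n);M=np.array(p['world_from_camera'])
    d=M[:3,:3]@np.array([(u-p['cx'])/p['fx'],-(v-p['cy'])/p['fy'],-1]);o=M[:3,3]
    return o+d*(z-o[2])/d[2]
def proj(n,P,p=None):
    p=p or r.camera_params(n);M=np.array(p['world_from_camera'])
    c=(np.atleast_2d(P)-M[:3,3])@M[:3,:3]
    return np.c_[p['cx']+p['fx']*c[:,0]/-c[:,2],p['cy']-p['fy']*c[:,1]/-c[:,2]]
def st():
    s=r.read_state();print('t',round(s['clock'],2),'p',np.round(s['position'],4),'rot',np.round(s['tcp_rot'],2),'F',np.round(s['ft_force'],1),'w',round(s['width'],3));return s
E
python3 - <<'E'
from h import *
im=cv2.imread('pics/top0.png')
def crop(u,v,w,h,k): return cv2.resize(im[v:v+h,u:u+w],None,fx=k,fy=k,interpolation=cv2.INTER_CUBIC)
a=crop(266,98,66,50,6);b=crop(272,155,50,50,6);c=crop(195,175,50,50,6);d=crop(406,170,50,50,6)
out=np.zeros((600,800,3),np.uint8)
out[:300,:396]=a;out[:300,400:700]=b;out[300:,:300]=c;out[300:,400:700]=d
cv2.imwrite('pics/zoom.png',out)
for n,u,v,z in(('sleeve',297,177,.06),('spacer',219,199,.05),('cap',430,195,.025),('vcorner',296,124,.035)):print(n,ray('top',u,v,z).round(4))
E
```

```text
sleeve [0.5609 0.0452 0.06  ]
spacer [0.5085 0.23   0.05  ]
cap [ 0.5242 -0.2792  0.025 ]
vcorner [0.6971 0.05   0.035 ]
```

View pics/zoom.png

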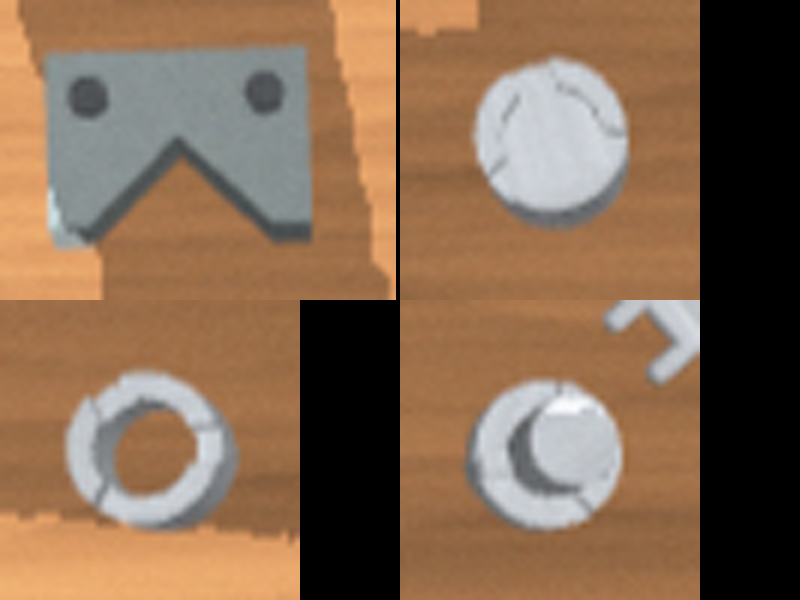

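The zoom shows the V corner at top px (296,121). Sleeve, spacer and cap have the expected sizes, and their notches and ribs are visible. Next I go to a wrist view above the spacer.

>>> {"api": "play_rows", "payload": {
  "offset": [
    [-0.6,-0.82,0],
    [-0.6,-0.82,0],
    [-0.6,-0.82,0],
    [-0.6,-0.82,0],
    [-0.6,-0.82,0]
  ],
  "angular": [
    [0,0,-0.094],
    [0,0,-0.094],
    [0,0,-0.094],
    [0,0,-0.094],
    [0,0,-0.094]
  ],
  "fingers": [0,0,0,0,0]
}}

```text
clock: 0.52
position: [0.2232, 0.4812, 0.2925]
tcp_rot: [-180.0, 0.0, 179.8]
ft_force: [0.1, 0.4, -0.7]
width: 0.996
grip_force: 0.0
```

>>> {"api": "play_rows", "payload": {
  "offset": [
    [-0.83,-0.83,0],
    [-0.83,-0.83,0],
    [-0.83,-0.83,0],
    [-0.83,-0.83,0],
    [-0.83,-0.83,0]
  ],
  "angular": [
    [0,0,0],
    [0,0,0],
    [0,0,0],
    [0,0,0],
    [0,0,0]
  ],
  "fingers": [0,0,0,0,0]
}}

```text
clock: 0.93
position: [0.3247, 0.381, 0.2923]
tcp_rot: [-180.0, 0.1, 179.7]
ft_force: [-0.4, -0.2, -0.1]
width: 1.0
grip_force: 0.0
```

>>> {"api": "play_rows", "payload": {
  "offset": [
    [-0.83,-0.83,0],
    [-0.83,-0.83,0],
    [-0.83,-0.83,0],
    [-0.83,-0.83,0],
    [-0.83,-0.83,0]
  ],
  "angular": [
    [0,0,0],
    [0,0,0],
    [0,0,0],
    [0,0,0],
    [0,0,0]
  ],
  "fingers": [0,0,0,0,0]
}}

```text
clock: 1.35
position: [0.4238, 0.2816, 0.2921]
tcp_rot: [-179.9, 0.0, 179.7]
ft_force: [0.5, -0.7, -0.9]
width: 0.999
grip_force: 0.0
```

>>> {"api": "play_rows", "payload": {
  "offset": [
    [-0.67,-0.42,0],
    [-0.67,-0.42,0],
    [-0.67,-0.42,0],
    [-0.67,-0.42,0],
    [-0.67,-0.42,0]
  ],
  "angular": [
    [0,0,0],
    [0,0,0],
    [0,0,0],
    [0,0,0],
    [0,0,0]
  ],
  "fingers": [0,0,0,0,0]
}}

```text
clock: 1.77
position: [0.5014, 0.2351, 0.2917]
tcp_rot: [-180.0, -0.1, -179.9]
ft_force: [-0.7, 0.8, -0.1]
width: 0.999
grip_force: 0.0
```

```bash
python3 - <<'E'
from h import *
st();p=r.camera_params('wrist');im=r.snapshot('wrist');cv2.imwrite('pics/w1.png',im)
print(p);print(proj('wrist',[[.5085,.23,.05],[.5609,.0452,.06]],p))
import pickle;pickle.dump(p,open('w1.pkl','wb'))
E
```

```text
t 1.77 p [0.5014 0.2351 0.2917] rot [-1.8000e+02 -5.0000e-02 -1.7994e+02] F [-0.7  0.8 -0.1] w 0.999
{'fx': 280.67556470432015, 'fy': 280.67556470432015, 'cx': 320.8300353380026, 'cy': 200.02713745763992, 'world_from_camera': array([[ 1.15578572e-05, -9.67917306e-01, -2.51268956e-01,
         4.32567244e-01],
       [ 9.99999390e-01,  2.88797861e-04, -1.06648510e-03,
         2.35439549e-01],
       [ 1.10483532e-03, -2.51268791e-01,  9.67916719e-01,
         3.84125395e-01],
       [ 0.00000000e+00,  0.00000000e+00,  0.00000000e+00,
         1.00000000e+00]])}
[[316.07029182 191.45713593]
 [166.11526358 234.7922825 ]]
```

View pics/w1.png

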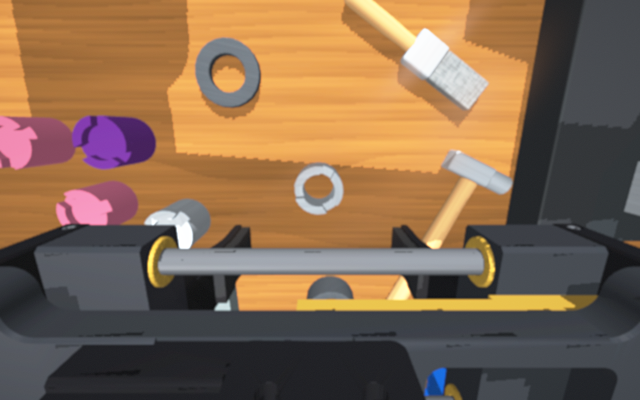

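The wrist view shows the spacer at (319,189), where I predicted (316,191), so the calibration is sound. I go closer for a precise measurement.

>>> {"api": "play_rows", "payload": {
  "offset": [
    [-0.24,-0.04,1],
    [-0.24,-0.04,1],
    [-0.24,-0.04,1],
    [-0.24,-0.04,1],
    [-0.24,-0.04,1],
    [-0.24,-0.04,1]
  ],
  "angular": [
    [0,0,0],
    [0,0,0],
    [0,0,0],
    [0,0,0],
    [0,0,0],
    [0,0,0]
  ],
  "fingers": [0,0,0,0,0,0]
}}

```text
clock: 2.32
position: [0.5303, 0.2305, 0.1743]
tcp_rot: [179.9, 0.1, -179.9]
ft_force: [0.4, 0.1, -0.4]
width: 1.003
grip_force: 0.0
```

```bash
cat >> h.py <<'E'
import pickle
def shot(name):
    s=st();p=r.camera_params('wrist');im=r.snapshot('wrist');pickle.dump((p,im,s['position'],s['tcp_rot']),open(name+'.pkl','wb'));return p,im
def rect(p,im,c,z,half=.045,k=6000):
    """orthorectified view of plane z around c: right = +X world, up = +Y, k px/m"""
    P=np.array([[c[0]+a*half,c[1]+b*half,z] for a,b in((-1,1),(1,1),(1,-1),(-1,-1))])
    n=int(2*half*k);H=cv2.getPerspectiveTransform(proj('',P,p).astype(np.float32),np.float32([[0,0],[n,0],[n,n],[0,n]]))
    return cv2.warpPerspective(im,H,(n,n),flags=cv2.INTER_CUBIC)
E
python3 - <<'E'
from h import *
p,im=shot('w2')
a=rect(p,im,(.5085,.23),.05);b=rect(p,im,(.5085,.23),.04)
cv2.imwrite('pics/w2r.png',np.hstack([cv2.resize(a,(400,400)) ,cv2.resize(im,(400,250))[[*range(250)]+[0]*150]]))
E
```

```text
t 2.32 p [0.5303 0.2305 0.1743] rot [ 1.7991e+02  8.0000e-02 -1.7987e+02] F [ 0.4  0.1 -0.4] w 1.003
```

View pics/w2r.png

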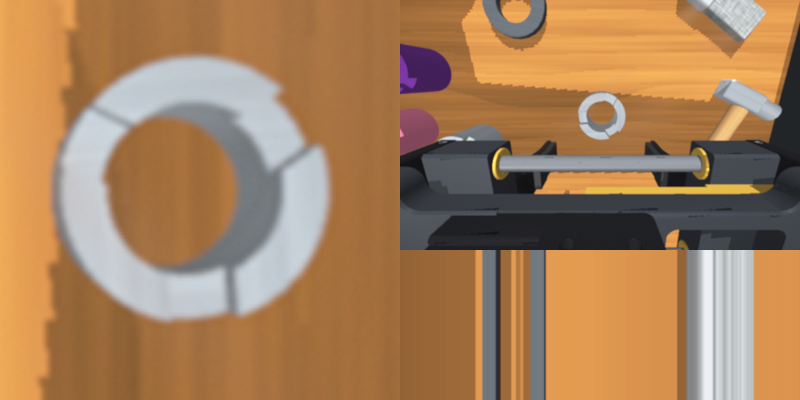

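The rectified spacer view shows its centre at px (194,188), which is world about (0.507, 0.233). One notch is centred at about 32° (mod 120). Now the sleeve push geometry.

```bash
python3 - <<'E'
from h import *
for n,u,v,z in(('corner',296,120.8,.035),('backL',273.8,106.8,.035),('backR',316.8,105.8,.035),('tipL',280.2,136,.035),('tipR',311.3,135,.035),('purple',322,223,.06),('pink1',339,187.5,.06),('pink2',368,149,.06),('sleeve',297,177,.06)):print(n,ray('top',u,v,z).round(4))
E
```

```text
corner [0.7052 0.0501 0.035 ]
backL [0.7403 0.1052 0.035 ]
backR [ 0.7438 -0.0009  0.035 ]
tipL [0.6666 0.0884 0.035 ]
tipR [0.6697 0.0122 0.035 ]
purple [ 0.452  -0.0145  0.06  ]
pink1 [ 0.5363 -0.0544  0.06  ]
pink2 [ 0.6299 -0.124   0.06  ]
sleeve [0.5609 0.0452 0.06  ]
```

>>> {"api": "play_rows", "payload": {
  "offset": [
    [0.08,-0.77,0],
    [0.08,-0.77,0],
    [0.08,-0.77,0],
    [0.08,-0.77,0]
  ],
  "angular": [
    [0,0,0],
    [0,0,0],
    [0,0,0],
    [0,0,0]
  ],
  "fingers": [0.54,0.54,0.54,0.54]
}}

```text
clock: 2.7
position: [0.5217, 0.1331, 0.1752]
tcp_rot: [179.9, 0.2, 179.7]
ft_force: [1.3, -0.3, -0.1]
width: 0.783
grip_force: 0.0
```

>>> {"api": "play_rows", "payload": {
  "offset": [
    [0.08,-0.77,0],
    [0.08,-0.77,0],
    [0.08,-0.77,0],
    [0.08,-0.77,0],
    [0.08,-0.77,0]
  ],
  "angular": [
    [0,0,0],
    [0,0,0],
    [0,0,0],
    [0,0,0],
    [0,0,0]
  ],
  "fingers": [0.54,0.54,0.54,0.54,0.54]
}}

```text
clock: 3.12
position: [0.5121, 0.0447, 0.174]
tcp_rot: [179.9, 0.2, 180.0]
ft_force: [0.1, 0.7, 0.4]
width: 0.477
grip_force: 0.0
```

>>> {"api": "play_rows", "payload": {
  "offset": [
    [0,0,0.78],
    [0,0,0.78],
    [0,0,0.78],
    [0,0,0.78],
    [0,0,0.78]
  ],
  "angular": [
    [0,0,0],
    [0,0,0],
    [0,0,0],
    [0,0,0],
    [0,0,0]
  ],
  "fingers": [0.54,0.54,0.54,0.54,0.54]
}}

```text
clock: 3.53
position: [0.512, 0.045, 0.0798]
tcp_rot: [180.0, 0.0, -179.9]
ft_force: [1.5, -0.4, 1.2]
width: 0.459
grip_force: 0.0
```

>>> {"api": "play_rows", "payload": {
  "offset": [
    [-0.08,0,0],
    [-0.16,0,0],
    [-0.25,0,0],
    [-0.34,0.01,0],
    [-0.44,0.01,0],
    [-0.54,0.02,0],
    [-0.63,0.02,0],
    [-0.7,0.03,0]
  ],
  "angular": [
    [0,0,0],
    [0,0,0],
    [0,0,0],
    [0,0,0],
    [0,0,0],
    [0,0,0],
    [0,0,0],
    [0,0,0]
  ],
  "fingers": [0.54,0.54,0.54,0.54,0.54,0.54,0.54,0.54]
}}

```text
clock: 4.2
position: [0.5972, 0.0476, 0.0802]
tcp_rot: [180.0, 0.1, -180.0]
ft_force: [-5.9, -0.5, 4.8]
width: 0.455
grip_force: 3.6
```

>>> {"api": "play_rows", "payload": {
  "offset": [
    [-0.03,0,0],
    [-0.06,0,0],
    [-0.1,0,0],
    [-0.13,0,0],
    [-0.16,0.01,0],
    [-0.19,0.01,0],
    [-0.21,0.01,0],
    [-0.23,0.01,0]
  ],
  "angular": [
    [0,0,0],
    [0,0,0],
    [0,0,0],
    [0,0,0],
    [0,0,0],
    [0,0,0],
    [0,0,0],
    [0,0,0]
  ],
  "fingers": [0.54,0.54,0.54,0.54,0.54,0.54,0.54,0.54]
}}

```text
clock: 4.87
position: [0.623, 0.0489, 0.0791]
tcp_rot: [180.0, -0.0, -180.0]
ft_force: [-5.9, 0.4, 6.2]
width: 0.463
grip_force: 4.0
```

>>> {"api": "play_rows", "payload": {
  "offset": [
    [-0.01,0,0],
    [-0.02,0,0],
    [-0.03,0,0],
    [-0.04,0,0],
    [-0.05,0,0],
    [-0.06,0,0],
    [-0.07,0,0]
  ],
  "angular": [
    [0,0,0],
    [0,0,0],
    [0,0,0],
    [0,0,0],
    [0,0,0],
    [0,0,0],
    [0,0,0]
  ],
  "fingers": [0.54,0.54,0.54,0.54,0.54,0.54,0.54]
}}

```text
clock: 5.45
position: [0.6313, 0.0489, 0.0791]
tcp_rot: [180.0, -0.0, -180.0]
ft_force: [-6.4, 0.3, 6.2]
width: 0.465
grip_force: 3.9
```

>>> {"api": "play_rows", "payload": {
  "offset": [
    [-0.01,0,0],
    [-0.02,0,0],
    [-0.03,0,0],
    [-0.03,0,0]
  ],
  "angular": [
    [0,0,0],
    [0,0,0],
    [0,0,0],
    [0,0,0]
  ],
  "fingers": [0.54,0.54,0.54,0.54]
}}

```text
clock: 5.78
position: [0.6326, 0.049, 0.0786]
tcp_rot: [180.0, -0.3, -180.0]
ft_force: [-18.2, 0.4, 13.4]
width: 0.459
grip_force: 10.7
```

Force rose to 18 N with no sideways component, so the sleeve is seated near (0.664, 0.049). I back off, rise and look.

>>> {"api": "play_rows", "payload": {
  "offset": [
    [0.1,0,0],
    [0.25,0,0],
    [0.25,0,-0.8],
    [0.25,0,-0.8],
    [0.25,0,-0.8],
    [0.25,0,-0.8]
  ],
  "angular": [
    [0,0,0],
    [0,0,0],
    [0,0,0],
    [0,0,0],
    [0,0,0],
    [0,0,0]
  ],
  "fingers": [0.54,0.54,0,0,0,0]
}}

```text
clock: 6.28
position: [0.6077, 0.0489, 0.1799]
tcp_rot: [179.9, 0.5, -180.0]
ft_force: [0.9, 0.1, -0.0]
width: 0.677
grip_force: 0.0
```

>>> {"api": "play_rows", "payload": {
  "offset": [
    [-0.67,0,0],
    [-0.67,0,0],
    [-0.67,0,0],
    [-0.67,0,0],
    [-0.67,0,0]
  ],
  "angular": [
    [0,0,0],
    [0,0,0],
    [0,0,0],
    [0,0,0],
    [0,0,0]
  ],
  "fingers": [0,0,0,0,0]
}}

```text
clock: 6.7
position: [0.685, 0.0486, 0.1736]
tcp_rot: [-180.0, -0.1, -180.0]
ft_force: [-0.6, -0.6, 0.4]
width: 0.979
grip_force: 0.0
```

```bash
python3 - <<'E'
from h import *
p,im=shot('w3')
a=rect(p,im,(.664,.049),.06);p2,im2,_,_=pickle.load(open('w2.pkl','rb'))
b=cv2.resize(im,(400,250));b=np.vstack([b,np.zeros((150,400,3),np.uint8)])
cv2.imwrite('pics/w3r.png',np.hstack([cv2.resize(a,(400,400)),b]))
E
```

```text
t 6.7 p [0.685  0.0486 0.1736] rot [-1.7998e+02 -6.0000e-02 -1.7999e+02] F [-0.6 -0.6  0.4] w 0.979
```

View pics/w3r.png

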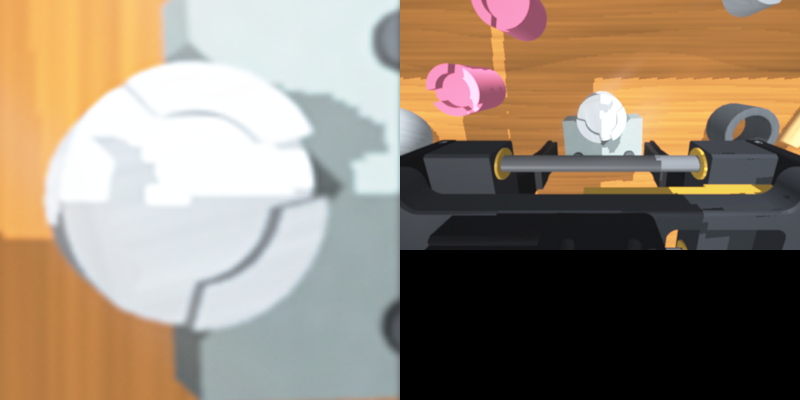

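The wrist view shows the sleeve against both V faces, centred at rect px (194,196), which is about (0.663, 0.050). Its notch is at about 14°. I'll refine both parts with an edge fit.

```bash
cat >> h.py <<'E'
from scipy.optimize import minimize
def fit(name,c,z,th0,ro=.03,ri=.02,inner=True):
    p,im=pickle.load(open(name+'.pkl','rb'))[:2]
    g=cv2.GaussianBlur(im,(0,0),.7).astype(np.float32)
    gx=cv2.Sobel(g,cv2.CV_32F,1,0);gy=cv2.Sobel(g,cv2.CV_32F,0,1)
    G=np.sqrt(np.minimum((gx**2+gy**2).max(2),150.**2)); w=np.degrees(np.arcsin(.0075/ro))
    def score(q):
        x,y,t=q[0]/1e3,q[1]/1e3,q[2]; L=[]
        for k in(0,120,240):
            a=np.radians(np.linspace(t+k+w,t+k+120-w,60));cs=np.c_[np.cos(a),np.sin(a)]
            L.append(ro*cs)
            if inner:L.append(ri*cs[5:-5])
            u=np.radians(t+k);e=np.array([np.cos(u),np.sin(u)]);f=np.array([-e[1],e[0]])
            s=np.linspace(np.sqrt(ri**2-.0075**2),np.sqrt(ro**2-.0075**2),30)[:,None]
            for m in(-1,1):L.append(s*e+m*.0075*f);L.append(s*e+m*.0075*f)
        P=np.vstack(L)+[c[0]+x,c[1]+y]
        m=proj('',np.c_[P,np.full(len(P),z)],p).astype(np.float32)
        return -cv2.remap(G,m[:,:1],m[:,1:],cv2.INTER_LINEAR).mean()
    best=None
    for t in np.arange(th0-15,th0+16,3):
        o=minimize(score,[0,0,t],method='Nelder-Mead',options=dict(initial_simplex=[[0,0,t],[2,0,t],[0,2,t],[-1,-1,t+4]]))
        if best is None or o.fun<best.fun:best=o
    print(name,'centre',(np.array(c)+best.x[:2]/1e3).round(4),'theta',best.x[2].round(1),'score',round(-best.fun,1));return best
E
python3 - <<'E'
from h import *
fit('w2',(.5072,.2327),.05,33);fit('w3',(.6626,.0499),.06,14)
E
```

```text
w2 centre [0.5076 0.2323] theta 34.0 score 123.9
w3 centre [0.663  0.0496] theta 14.2 score 94.8
```

>>> {"api": "play_rows", "payload": {
  "offset": [
    [0.74,0.765,0],
    [0.74,0.765,0],
    [0.74,0.765,0],
    [0.74,0.765,0],
    [0.74,0.765,0]
  ],
  "angular": [
    [0,0,0],
    [0,0,0],
    [0,0,0],
    [0,0,0],
    [0,0,0]
  ],
  "fingers": [0,0,0,0,0]
}}

```text
clock: 7.17
position: [0.5941, 0.1439, 0.1754]
tcp_rot: [179.9, 0.0, -179.7]
ft_force: [-0.9, -0.0, 0.4]
width: 1.001
grip_force: 0.0
```

>>> {"api": "play_rows", "payload": {
  "offset": [
    [0.735,0.765,0],
    [0.735,0.765,0],
    [0.735,0.765,0],
    [0.735,0.765,0],
    [0.735,0.765,0],
    [0.735,0.765,0]
  ],
  "angular": [
    [0,0,0],
    [0,0,0],
    [0,0,0],
    [0,0,0],
    [0,0,0],
    [0,0,0]
  ],
  "fingers": [0,0,0,0,0,0]
}}

```text
clock: 7.67
position: [0.5087, 0.2313, 0.1752]
tcp_rot: [180.0, 0.1, 180.0]
ft_force: [-0.1, -0.2, -0.1]
width: 1.001
grip_force: 0.0
```

```bash
python3 - <<'E'
from h import *
s=st();print(s['joints'])
print('need mm',(np.array([.5081,.2323,.081])-s['position'])*1e3)
E
```

```text
t 7.67 p [0.5087 0.2313 0.1752] rot [1.7999e+02 7.0000e-02 1.7998e+02] F [-0.1 -0.2 -0.1] w 1.001
[-43.86576138  16.35533801  17.16756982 102.86505402  -5.40434678
  61.51031878  65.20864104]
need mm [ -0.64489273   0.98857429 -94.20160858]
```

>>> {"api": "play_rows", "payload": {
  "offset": [
    [0.005,0.008,0.78],
    [0.005,0.008,0.78],
    [0.005,0.008,0.78],
    [0.005,0.008,0.78],
    [0.005,0.008,0.78]
  ],
  "angular": [
    [0,0,0],
    [0,0,0],
    [0,0,0],
    [0,0,0],
    [0,0,0]
  ],
  "fingers": [0,0,0,0,0]
}}

```text
clock: 8.08
position: [0.5087, 0.2322, 0.082]
tcp_rot: [-180.0, 0.0, 179.9]
ft_force: [-0.0, -0.1, 1.1]
width: 1.002
grip_force: 0.0
```

>>> {"api": "play_rows", "payload": {
  "offset": [
    [0,0,0],
    [0,0,0],
    [0,0,0],
    [0,0,0],
    [0,0,0],
    [0,0,0],
    [0,0,0],
    [0,0,0]
  ],
  "angular": [
    [0,0,0],
    [0,0,0],
    [0,0,0],
    [0,0,0],
    [0,0,0],
    [0,0,0],
    [0,0,0],
    [0,0,0]
  ],
  "fingers": [0.6,0.6,0.6,0.6,0.6,0.6,0.6,0.6],
  "newtons": 20
}}

```text
clock: 8.75
position: [0.5079, 0.2331, 0.0816]
tcp_rot: [180.0, 0.0, -180.0]
ft_force: [-1.4, -2.0, 7.0]
width: 0.684
grip_force: 20.0
```

>>> {"api": "play_rows", "payload": {
  "offset": [
    [0,0,-0.2],
    [0,0,-0.5],
    [0,0,-0.83],
    [0,0,-0.83],
    [0,0,-0.83],
    [0,0,-0.83]
  ],
  "angular": [
    [0,0,0],
    [0,0,0],
    [0,0,0],
    [0,0,0],
    [0,0,0],
    [0,0,0]
  ],
  "fingers": [0.6,0.6,0.6,0.6,0.6,0.6]
}}

```text
clock: 9.25
position: [0.5068, 0.2331, 0.1794]
tcp_rot: [-180.0, -0.1, -180.0]
ft_force: [-0.5, -0.1, -4.5]
width: 0.68
grip_force: 20.0
```

>>> {"api": "play_rows", "payload": {
  "offset": [
    [-0.15,-0.2,0],
    [-0.35,-0.45,0],
    [-0.55,-0.65,0],
    [-0.65,-0.76,0],
    [-0.65,-0.76,0],
    [-0.65,-0.76,0]
  ],
  "angular": [
    [0,0,0],
    [0,0,0],
    [0,0,0],
    [0,0,0],
    [0,0,0],
    [0,0,0]
  ],
  "fingers": [0.6,0.6,0.6,0.6,0.6,0.6]
}}

```text
clock: 9.75
position: [0.5851, 0.1405, 0.178]
tcp_rot: [-179.9, -0.2, 179.9]
ft_force: [-0.5, 0.1, -5.1]
width: 0.681
grip_force: 20.0
```

>>> {"api": "play_rows", "payload": {
  "offset": [
    [-0.15,-0.2,0],
    [-0.35,-0.45,0],
    [-0.55,-0.65,0],
    [-0.645,-0.76,0],
    [-0.645,-0.76,0],
    [-0.645,-0.76,0],
    [-0.645,-0.76,0]
  ],
  "angular": [
    [0,0,0.02],
    [0,0,0.05],
    [0,0,0.08],
    [0,0,0.11],
    [0,0,0.11],
    [0,0,0.11],
    [0,0,0.11]
  ],
  "fingers": [0.6,0.6,0.6,0.6,0.6,0.6,0.6]
}}

```text
clock: 10.33
position: [0.662, 0.0529, 0.1791]
tcp_rot: [-180.0, -0.2, 160.4]
ft_force: [-0.0, 0.6, -5.2]
width: 0.684
grip_force: 20.0
```

```bash
python3 - <<'E'
from h import *
s=st()
import time
from scipy.spatial.transform import Rotation as R
d=np.array([.6634,.0497,.160])-s['position']
print('world mm',d*1e3,'tool frac',R.from_euler('xyz',s['tcp_rot'],degrees=True).inv().apply(d)/.12)
E
```

```text
t 10.33 p [0.662  0.0529 0.1791] rot [-1.7999e+02 -1.7000e-01  1.6041e+02] F [-0.   0.6 -5.2] w 0.684
world mm [  1.41934274  -3.24907939 -19.09665835] tool frac [-0.02068653 -0.02152303  0.15908168]
```

>>> {"api": "play_rows", "payload": {
  "offset": [
    [0,0,0.05],
    [0,0,0.1],
    [0,0,0.1],
    [0,0,0.1]
  ],
  "angular": [
    [0,0,0],
    [0,0,0],
    [0,0,0],
    [0,0,0]
  ],
  "fingers": [0.6,0.6,0.6,0.6]
}}

```text
clock: 10.67
position: [0.6625, 0.0516, 0.1679]
tcp_rot: [-180.0, -0.1, 160.3]
ft_force: [0.8, 1.0, -4.8]
width: 0.682
grip_force: 20.0
```

```bash
cat >> h.py <<'E'
from scipy.spatial.transform import Rotation as R
def need(t):
    s=st();d=np.array(t)-s['position']
    print('world mm',(d*1e3).round(1),'tool frac',(R.from_euler('xyz',s['tcp_rot'],degrees=True).inv().apply(d)/.12).round(3))
E
python3 - <<'E'
from h import *
need([.6634,.0497,.145])
E
```

```text
t 10.67 p [0.6625 0.0516 0.1679] rot [-1.7998e+02 -8.0000e-02  1.6029e+02] F [ 0.8  1.  -4.8] w 0.682
world mm [  0.9  -1.9 -22.9] tool frac [-0.013 -0.013  0.191]
```

>>> {"api": "play_rows", "payload": {
  "offset": [
    [-0.013,-0.013,0.05],
    [-0.013,-0.013,0.1],
    [-0.013,-0.013,0.15],
    [-0.013,-0.013,0.19],
    [-0.013,-0.013,0.19]
  ],
  "angular": [
    [0,0,0],
    [0,0,0],
    [0,0,0],
    [0,0,0],
    [0,0,0]
  ],
  "fingers": [0.6,0.6,0.6,0.6,0.6]
}}

```text
clock: 11.08
position: [0.6633, 0.0489, 0.1441]
tcp_rot: [-179.9, -0.1, 160.2]
ft_force: [-0.8, 0.3, -4.3]
width: 0.681
grip_force: 20.0
```

```bash
python3 - <<'E'
from h import *
need([.6634,.0497,.1325])
E
```

```text
t 11.08 p [0.6633 0.0489 0.1441] rot [-1.7994e+02 -1.2000e-01  1.6022e+02] F [-0.8  0.3 -4.3] w 0.681
world mm [  0.1   0.8 -11.6] tool frac [0.001 0.006 0.097]
```

Lower slowly, 1.2 mm per row, checking the force.

>>> {"api": "play_rows", "payload": {
  "offset": [
    [0,0.005,0.01],
    [0,0.005,0.02],
    [0,0.005,0.03],
    [0,0.005,0.04],
    [0,0.005,0.045],
    [0,0.005,0.045]
  ],
  "angular": [
    [0,0,0],
    [0,0,0],
    [0,0,0],
    [0,0,0],
    [0,0,0],
    [0,0,0]
  ],
  "fingers": [0.6,0.6,0.6,0.6,0.6,0.6]
}}

```text
clock: 11.58
position: [0.6642, 0.0495, 0.1403]
tcp_rot: [180.0, -0.0, 160.2]
ft_force: [0.7, 0.5, -4.0]
width: 0.684
grip_force: 20.0
```

>>> {"api": "play_rows", "payload": {
  "offset": [
    [0,0,0.01],
    [0,0,0.02],
    [0,0,0.03],
    [0,0,0.03]
  ],
  "angular": [
    [0,0,0],
    [0,0,0],
    [0,0,0],
    [0,0,0]
  ],
  "fingers": [0.6,0.6,0.6,0.6]
}}

```text
clock: 11.92
position: [0.6641, 0.0496, 0.1365]
tcp_rot: [-180.0, -0.0, 160.2]
ft_force: [0.5, 0.4, -4.7]
width: 0.681
grip_force: 20.0
```

>>> {"api": "play_rows", "payload": {
  "offset": [
    [0,0,0.01],
    [0,0,0.02],
    [0,0,0.02]
  ],
  "angular": [
    [0,0,0],
    [0,0,0],
    [0,0,0]
  ],
  "fingers": [0.6,0.6,0.6]
}}

```text
clock: 12.17
position: [0.6641, 0.0496, 0.1341]
tcp_rot: [-180.0, -0.0, 160.2]
ft_force: [-0.2, 0.5, -4.9]
width: 0.683
grip_force: 20.0
```

Inside the notches with no contact. Home should be at TCP z of about 0.1325.

>>> {"api": "play_rows", "payload": {
  "offset": [
    [0,0,0.006],
    [0,0,0.012],
    [0,0,0.018],
    [0,0,0.018]
  ],
  "angular": [
    [0,0,0],
    [0,0,0],
    [0,0,0],
    [0,0,0]
  ],
  "fingers": [0.6,0.6,0.6,0.6]
}}

```text
clock: 12.5
position: [0.6643, 0.0495, 0.1328]
tcp_rot: [180.0, 0.0, 160.2]
ft_force: [-2.9, 0.4, 2.8]
width: 0.684
grip_force: 20.0
```

>>> {"api": "play_rows", "payload": {
  "offset": [
    [0,0,0],
    [0,0,0],
    [0,0,0],
    [0,0,0],
    [0,0,-0.3],
    [0,0,-0.75],
    [0,0,-0.75],
    [0,0,-0.75]
  ],
  "angular": [
    [0,0,0],
    [0,0,0],
    [0,0,0],
    [0,0,0],
    [0,0,0],
    [0,0,0],
    [0,0,0],
    [0,0,0]
  ],
  "fingers": [0,0,0,0,0,0,0,0]
}}

```text
clock: 13.17
position: [0.6663, 0.0493, 0.2275]
tcp_rot: [179.8, 0.4, 160.2]
ft_force: [-0.2, 0.1, 0.9]
width: 0.997
grip_force: 0.0
```

>>> {"api": "play_rows", "payload": {
  "offset": [
    [-0.17,0.057,0],
    [-0.17,0.057,0],
    [-0.17,0.057,0],
    [-0.17,0.057,0],
    [-0.17,0.057,0]
  ],
  "angular": [
    [0,0,-0.11],
    [0,0,-0.11],
    [0,0,-0.11],
    [0,0,-0.11],
    [0,0,-0.11]
  ],
  "fingers": [0,0,0,0,0]
}}

```text
clock: 13.58
position: [0.6856, 0.049, 0.2217]
tcp_rot: [180.0, -0.0, 179.8]
ft_force: [-0.5, -0.4, 0.3]
width: 0.999
grip_force: 0.0
```

```bash
python3 - <<'E'
from h import *
p,im=shot('w4')
a=rect(p,im,(.664,.049),.101)
b=cv2.resize(im,(400,250));b=np.vstack([b,np.zeros((150,400,3),np.uint8)])
cv2.imwrite('pics/w4r.png',np.hstack([cv2.resize(a,(400,400)),b]))
for z in(.101,.110):fit('w4',(.6635,.0496),z,14)
E
```

```text
t 13.58 p [0.6856 0.049  0.2217] rot [ 1.7999e+02 -3.0000e-02  1.7984e+02] F [-0.5 -0.4  0.3] w 0.999
w4 centre [0.6638 0.0501] theta 14.2 score 90.8
w4 centre [0.6599 0.0505] theta 12.1 score 85.1
```

View pics/w4r.png

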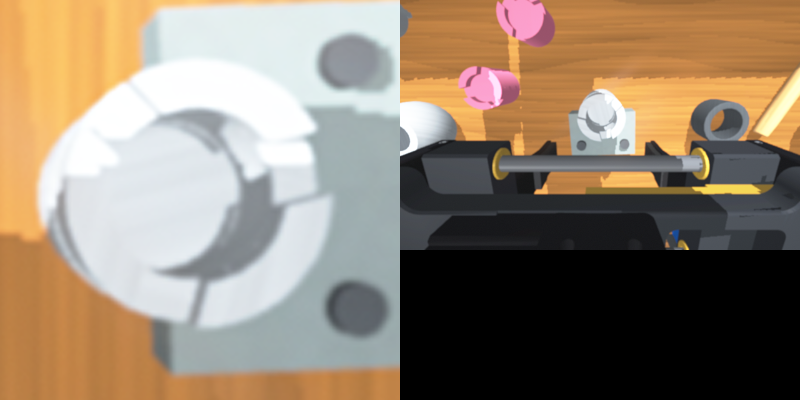

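The spacer is home: its rim fits at z=0.101, θ=14.2°, centre (0.6638, 0.0501), upright on the sleeve. Now the cap.

>>> {"api": "play_rows", "payload": {
  "offset": [
    [0.394,-0.911,0.1],
    [0.394,-0.911,0.1],
    [0.394,-0.911,0.1],
    [0.394,-0.911,0.1]
  ],
  "angular": [
    [0,0,0],
    [0,0,0],
    [0,0,0],
    [0,0,0]
  ],
  "fingers": [0,0,0,0]
}}

```text
clock: 13.97
position: [0.6353, -0.0698, 0.2101]
tcp_rot: [-179.8, -0.1, 179.3]
ft_force: [-0.2, -1.5, 0.3]
width: 1.006
grip_force: 0.0
```

>>> {"api": "play_rows", "payload": {
  "offset": [
    [0.394,-0.911,0.1],
    [0.394,-0.911,0.1],
    [0.394,-0.911,0.1],
    [0.394,-0.911,0.1]
  ],
  "angular": [
    [0,0,0],
    [0,0,0],
    [0,0,0],
    [0,0,0]
  ],
  "fingers": [0,0,0,0]
}}

```text
clock: 14.3
position: [0.5873, -0.1783, 0.1982]
tcp_rot: [-179.8, -0.1, 179.3]
ft_force: [-1.1, -1.5, 0.2]
width: 0.996
grip_force: 0.0
```

>>> {"api": "play_rows", "payload": {
  "offset": [
    [0.394,-0.911,0.31],
    [0.394,-0.911,0.31],
    [0.394,-0.911,0.31],
    [0.394,-0.911,0.31],
    [0.394,-0.911,0.31],
    [0.394,-0.911,0.31]
  ],
  "angular": [
    [0,0,0],
    [0,0,0],
    [0,0,0],
    [0,0,0],
    [0,0,0],
    [0,0,0]
  ],
  "fingers": [0,0,0,0,0,0]
}}

```text
clock: 14.8
position: [0.5446, -0.2783, 0.1611]
tcp_rot: [180.0, 0.0, 179.9]
ft_force: [1.1, -0.5, -0.1]
width: 1.001
grip_force: 0.0
```

```bash
python3 - <<'E'
from h import *
p,im=shot('w5')
a=rect(p,im,(.5242,-.2792),.025);b=rect(p,im,(.5242,-.2792),.065)
cv2.imwrite('pics/w5r.png',np.hstack([cv2.resize(a,(400,400)),cv2.resize(b,(400,400))]))
E
```

```text
t 14.8 p [ 0.5446 -0.2783  0.1611] rot [1.7997e+02 2.0000e-02 1.7993e+02] F [ 1.1 -0.5 -0.1] w 1.001
```

View pics/w5r.png

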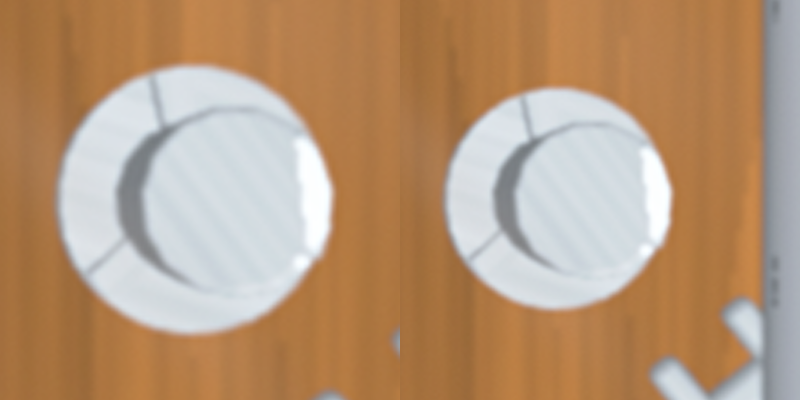

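The cap's disc is centred at px (194,199), which is about (0.523, -0.279). The rib walls are the dark lines at about 101° and 222°, so θ is about 101° mod 120. I'll refine this with a fit.

```bash
python3 - <<'E'
from h import *
p,im=pickle.load(open('w5.pkl','rb'))[:2]
g=cv2.GaussianBlur(im,(0,0),.6).astype(np.float32)
G=np.minimum(np.hypot(cv2.Sobel(g,5,1,0).max(2),cv2.Sobel(g,5,0,1).max(2)),150.)
D=255-g.mean(2)
a=np.linspace(0,2*np.pi,240);cs=np.c_[np.cos(a),np.sin(a)]
def pts(q):
    x,y,t=q[0]/1e3+.5228,q[1]/1e3-.279,np.radians(q[2])
    C=np.c_[.03*cs,np.full(240,.025)];K=np.c_[.018*cs,np.full(240,.065)];L=[]
    for u,m in((t,1),(t+2*np.pi/3,-1)):
        e=np.array([np.cos(u),np.sin(u)]);f=np.array([-e[1],e[0]]);s=np.linspace(.021,.029,30)[:,None]
        L.append(np.c_[s*e+m*.004*f,np.full(30,.028)])
    o=[x,y,0];return C+o,K+o,np.vstack(L)+o
def sm(I,P):
    m=proj('',P,p).astype(np.float32);return cv2.remap(I,m[:,:1],m[:,1:],1).mean()
best=None
for t in range(88,114,3):
    f=lambda q:(lambda c,k,l:-sm(G,c)-.5*sm(G,k)-1.5*sm(D,l))(*pts(q))
    o=minimize(f,[0,0,t],method='Nelder-Mead',options=dict(initial_simplex=[[0,0,t],[2,0,t],[0,2,t],[-1,-1,t+4]]))
    print(o.x.round(2),round(o.fun,1))
need([.5233,-.279,.104])
E
```

```text
[-2.000e-02 -1.600e-01  6.715e+01] -237.7
[ -0.13  -0.24 101.87] -275.1
[ -0.12  -0.21 101.91] -275.1
[-1.0000e-01 -2.1000e-01  1.0195e+02] -275.1
[-1.0000e-01 -2.4000e-01  1.0193e+02] -275.1
[ -0.12  -0.21 101.91] -275.1
[ -0.12  -0.21 101.91] -275.1
[-1.0000e-01 -1.8000e-01  1.0199e+02] -275.1
[-5.0000e-02 -2.8000e-01  1.1601e+02] -231.8
t 14.85 p [ 0.5451 -0.2775  0.1613] rot [ 1.7996e+02  4.0000e-02 -1.7995e+02] F [ 1.   1.2 -0.2] w 1.0
world mm [-21.8  -1.5 -57.3] tool frac [ 0.182 -0.013  0.477]
```

>>> {"api": "play_rows", "payload": {
  "offset": [
    [0.18,-0.01,0],
    [0.18,-0.01,0],
    [0.18,-0.01,0.2],
    [0.18,-0.01,0.44],
    [0.18,-0.01,0.44],
    [0.18,-0.01,0.44]
  ],
  "angular": [
    [0,0,0],
    [0,0,0],
    [0,0,0],
    [0,0,0],
    [0,0,0],
    [0,0,0]
  ],
  "fingers": [0,0,0,0,0,0]
}}

```text
clock: 15.35
position: [0.5227, -0.2787, 0.1078]
tcp_rot: [179.9, -0.1, -179.9]
ft_force: [0.8, -0.3, 1.1]
width: 0.997
grip_force: 0.0
```

```bash
python3 - <<'E'
from h import *
need([.5231,-.2795,.106]);print(r.read_state()['joints'])
E
```

```text
t 15.35 p [ 0.5227 -0.2787  0.1078] rot [ 1.7994e+02 -1.2000e-01 -1.7990e+02] F [ 0.8 -0.3  1.1] w 0.997
world mm [ 0.4 -0.8 -1.8] tool frac [-0.004 -0.006  0.015]
[  1.47656694  26.56656639  27.55786485 100.99903097 -14.43875147
  56.09188301 124.80244123]
```

>>> {"api": "play_rows", "payload": {
  "offset": [
    [-0.003,-0.006,0.01],
    [-0.003,-0.006,0.01],
    [-0.003,-0.006,0.01],
    [-0.003,-0.006,0.01],
    [-0.003,-0.006,0.01],
    [-0.003,-0.006,0.01],
    [-0.003,-0.006,0.01],
    [-0.003,-0.006,0.01]
  ],
  "angular": [
    [0,0,0],
    [0,0,0],
    [0,0,0],
    [0,0,0],
    [0,0,0],
    [0,0,0],
    [0,0,0],
    [0,0,0]
  ],
  "fingers": [0.8,0.8,0.8,0.8,0.8,0.8,0.8,0.8],
  "newtons": 25
}}

```text
clock: 16.02
position: [0.5228, -0.2809, 0.1071]
tcp_rot: [180.0, 0.0, -180.0]
ft_force: [-0.9, 1.3, -0.2]
width: 0.477
grip_force: 0.0
```

>>> {"api": "play_rows", "payload": {
  "offset": [
    [0,0,0],
    [0,0,0],
    [0,0,0],
    [0,0,0]
  ],
  "angular": [
    [0,0,0],
    [0,0,0],
    [0,0,0],
    [0,0,0]
  ],
  "fingers": [0.8,0.8,0.8,0.8]
}}

```text
clock: 16.35
position: [0.5229, -0.2807, 0.1071]
tcp_rot: [180.0, 0.0, -180.0]
ft_force: [-0.2, 1.6, 1.2]
width: 0.405
grip_force: 24.9
```

>>> {"api": "play_rows", "payload": {
  "offset": [
    [0,0,-0.2],
    [0,0,-0.5],
    [0,0,-0.8],
    [0,0,-1],
    [0,0,-1],
    [0,0,-1]
  ],
  "angular": [
    [0,0,0],
    [0,0,0],
    [0,0,0],
    [0,0,0],
    [0,0,0],
    [0,0,0]
  ],
  "fingers": [0.8,0.8,0.8,0.8,0.8,0.8]
}}

```text
clock: 16.85
position: [0.523, -0.281, 0.2274]
tcp_rot: [-180.0, 0.1, -180.0]
ft_force: [-0.3, -0.7, -5.9]
width: 0.405
grip_force: 24.9
```

>>> {"api": "play_rows", "payload": {
  "offset": [
    [-0.1,0.2,0],
    [-0.2,0.45,0],
    [-0.3,0.7,0],
    [-0.39,0.92,0],
    [-0.39,0.92,0]
  ],
  "angular": [
    [0,0,0],
    [0,0,0],
    [0,0,0],
    [0,0,0],
    [0,0,0]
  ],
  "fingers": [0.8,0.8,0.8,0.8,0.8]
}}

```text
clock: 17.27
position: [0.5712, -0.1624, 0.2239]
tcp_rot: [179.8, -0.2, -179.5]
ft_force: [1.2, 1.4, -4.7]
width: 0.407
grip_force: 25.0
```

>>> {"api": "play_rows", "payload": {
  "offset": [
    [-0.1,0.2,0],
    [-0.2,0.45,0],
    [-0.3,0.7,0],
    [-0.39,0.92,0],
    [-0.39,0.92,0]
  ],
  "angular": [
    [0,0,0],
    [0,0,0],
    [0,0,0],
    [0,0,0],
    [0,0,0]
  ],
  "fingers": [0.8,0.8,0.8,0.8,0.8]
}}

```text
clock: 17.68
position: [0.6172, -0.0519, 0.2238]
tcp_rot: [179.8, -0.2, -179.5]
ft_force: [0.1, 2.3, -4.6]
width: 0.408
grip_force: 25.0
```

>>> {"api": "play_rows", "payload": {
  "offset": [
    [-0.1,0.2,0],
    [-0.2,0.45,0],
    [-0.3,0.7,0],
    [-0.39,0.92,0],
    [-0.39,0.92,0],
    [-0.39,0.92,0],
    [-0.39,0.92,0]
  ],
  "angular": [
    [0,0,-0.03],
    [0,0,-0.06],
    [0,0,-0.1],
    [0,0,-0.14],
    [0,0,-0.179],
    [0,0,-0.179],
    [0,0,-0.179]
  ],
  "fingers": [0.8,0.8,0.8,0.8,0.8,0.8,0.8]
}}

```text
clock: 18.27
position: [0.6622, 0.0495, 0.2247]
tcp_rot: [179.9, -0.2, -148.0]
ft_force: [-0.7, -0.4, -5.0]
width: 0.409
grip_force: 24.9
```

>>> {"api": "play_rows", "payload": {
  "offset": [
    [0,0,0.02],
    [0,0,0.02],
    [0,0,0.02]
  ],
  "angular": [
    [0,0,0],
    [0,0,0],
    [0,0,0]
  ],
  "fingers": [0.8,0.8,0.8]
}}

```text
clock: 18.52
position: [0.6627, 0.0493, 0.2241]
tcp_rot: [180.0, -0.1, -147.9]
ft_force: [-0.5, -0.1, -5.4]
width: 0.403
grip_force: 24.9
```

```bash
python3 - <<'E'
from h import *
need([.6642,.0496,.211])
E
```

```text
t 18.52 p [0.6627 0.0493 0.2241] rot [ 1.7999e+02 -5.0000e-02 -1.4793e+02] F [-0.5 -0.1 -5.4] w 0.403
world mm [  1.5   0.3 -13.1] tool frac [-0.012 -0.004  0.11 ]
```

>>> {"api": "play_rows", "payload": {
  "offset": [
    [-0.012,-0.004,0.03],
    [-0.012,-0.004,0.07],
    [-0.012,-0.004,0.11],
    [-0.012,-0.004,0.11],
    [-0.012,-0.004,0.11]
  ],
  "angular": [
    [0,0,0],
    [0,0,0],
    [0,0,0],
    [0,0,0],
    [0,0,0]
  ],
  "fingers": [0.8,0.8,0.8,0.8,0.8]
}}

```text
clock: 18.93
position: [0.6643, 0.0507, 0.2109]
tcp_rot: [180.0, -0.1, -147.8]
ft_force: [-0.2, -0.9, -4.3]
width: 0.408
grip_force: 24.9
```

```bash
python3 - <<'E'
from h import *
need([.6642,.0496,.1992])
E
```

```text
t 18.93 p [0.6643 0.0507 0.2109] rot [ 1.7997e+02 -5.0000e-02 -1.4776e+02] F [-0.2 -0.9 -4.3] w 0.408
world mm [ -0.1  -1.1 -11.7] tool frac [ 0.006 -0.008  0.097]
```

>>> {"api": "play_rows", "payload": {
  "offset": [
    [0.003,-0.004,0.01],
    [0.003,-0.004,0.02],
    [0.003,-0.004,0.03],
    [0.003,-0.004,0.04],
    [0.003,-0.004,0.045],
    [0.003,-0.004,0.045]
  ],
  "angular": [
    [0,0,0],
    [0,0,0],
    [0,0,0],
    [0,0,0],
    [0,0,0],
    [0,0,0]
  ],
  "fingers": [0.8,0.8,0.8,0.8,0.8,0.8]
}}

```text
clock: 19.43
position: [0.6644, 0.0502, 0.2059]
tcp_rot: [180.0, -0.0, -147.7]
ft_force: [-0.3, 0.1, -4.4]
width: 0.402
grip_force: 24.9
```

No contact, and it is already past the rim (0.2081), so I continue.

>>> {"api": "play_rows", "payload": {
  "offset": [
    [0,0,0.01],
    [0,0,0.02],
    [0,0,0.03],
    [0,0,0.03]
  ],
  "angular": [
    [0,0,0],
    [0,0,0],
    [0,0,0],
    [0,0,0]
  ],
  "fingers": [0.8,0.8,0.8,0.8]
}}

```text
clock: 19.77
position: [0.6644, 0.0501, 0.2021]
tcp_rot: [180.0, -0.0, -147.7]
ft_force: [0.1, -0.8, -4.5]
width: 0.404
grip_force: 24.9
```

>>> {"api": "play_rows", "payload": {
  "offset": [
    [0,0,0.008],
    [0,0,0.016],
    [0,0,0.016]
  ],
  "angular": [
    [0,0,0],
    [0,0,0],
    [0,0,0]
  ],
  "fingers": [0.8,0.8,0.8]
}}

```text
clock: 20.02
position: [0.6644, 0.0502, 0.2003]
tcp_rot: [180.0, -0.0, -147.8]
ft_force: [-0.6, 0.2, -4.4]
width: 0.407
grip_force: 24.9
```

>>> {"api": "play_rows", "payload": {
  "offset": [
    [0,0,0.006],
    [0,0,0.012],
    [0,0,0.016],
    [0,0,0.016]
  ],
  "angular": [
    [0,0,0],
    [0,0,0],
    [0,0,0],
    [0,0,0]
  ],
  "fingers": [0.8,0.8,0.8,0.8]
}}

```text
clock: 20.35
position: [0.6647, 0.0502, 0.1992]
tcp_rot: [-180.0, 0.0, -147.8]
ft_force: [-1.5, -0.6, 0.9]
width: 0.406
grip_force: 24.9
```

Home: contact came at exactly 0.1992. I release, rise and verify.

>>> {"api": "play_rows", "payload": {
  "offset": [
    [0,0,0],
    [0,0,0],
    [0,0,0],
    [0,0,0],
    [0,0,-0.3],
    [0,0,-0.8],
    [0,0,-0.8],
    [0,0,-0.8]
  ],
  "angular": [
    [0,0,0],
    [0,0,0],
    [0,0,0],
    [0,0,0],
    [0,0,0],
    [0,0,0],
    [0,0,0],
    [0,0,0]
  ],
  "fingers": [0,0,0,0,0,0,0,0]
}}

```text
clock: 21.02
position: [0.6663, 0.05, 0.3008]
tcp_rot: [-179.8, 0.5, -147.8]
ft_force: [0.3, 0.6, 0.5]
width: 0.926
grip_force: 0.0
```

>>> {"api": "play_rows", "payload": {
  "offset": [
    [0.2,0,-0.1],
    [0.4,0,-0.1],
    [0.6,0,-0.1],
    [0.6,0,-0.1],
    [0.6,0,-0.1],
    [0.6,0,-0.1]
  ],
  "angular": [
    [0,0,0.179],
    [0,0,0.179],
    [0,0,0.179],
    [0,0,0.179],
    [0,0,0.179],
    [0,0,0.179]
  ],
  "fingers": [0,0,0,0,0,0]
}}

```text
clock: 21.52
position: [0.6033, 0.0116, 0.3065]
tcp_rot: [180.0, 0.0, 179.8]
ft_force: [-0.9, -0.1, -0.3]
width: 1.0
grip_force: 0.0
```

>>> {"api": "play_rows", "payload": {
  "offset": [
    [0.5,0.8,0],
    [0.5,0.8,0],
    [0.5,0.8,0],
    [0.5,0.8,0],
    [0.5,0.8,0]
  ],
  "angular": [
    [0,0,0],
    [0,0,0],
    [0,0,0],
    [0,0,0],
    [0,0,0]
  ],
  "fingers": [0,0,0,0,0]
}}

```text
clock: 21.93
position: [0.5429, 0.1098, 0.3065]
tcp_rot: [180.0, -0.0, -179.6]
ft_force: [0.3, -1.0, -0.2]
width: 1.005
grip_force: 0.0
```

```bash
python3 - <<'E'
from h import *
st();im=r.snapshot('scene');t=r.snapshot('top')
c=proj('scene',[.664,.049,.07])[0].astype(int);d=proj('top',[.664,.049,.1])[0].astype(int)
for z in(0,.06,.101,.117,.157):print(z,proj('scene',[.664,.049,z]).round(0),proj('top',[.664,.049,z]).round(0))
A=cv2.resize(im[c[1]-60:c[1]+40,c[0]-50:c[0]+50],(400,400),interpolation=2);B=cv2.resize(t[d[1]-40:d[1]+40,d[0]-40:d[0]+40],(400,400),interpolation=2)
out=np.hstack([A,B]);print(c,d);cv2.imwrite('pics/end.png',out)
E
```

```text
t 21.93 p [0.5429 0.1098 0.3065] rot [ 1.7997e+02 -1.0000e-02 -1.7960e+02] F [ 0.3 -1.  -0.2] w 1.005
0 [[357. 259.]] [[297. 141.]]
0.06 [[359. 240.]] [[296. 135.]]
0.101 [[361. 225.]] [[295. 130.]]
0.117 [[361. 219.]] [[295. 128.]]
0.157 [[363. 203.]] [[294. 123.]]
[359 235] [295 130]
```

View pics/end.png

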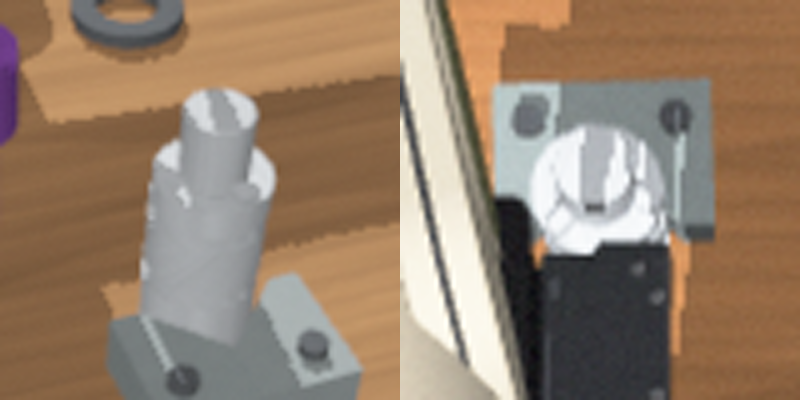

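The scene view shows the stack upright and gap-free in the V. The knob top is at crop px (220,112), where I predicted (216,112). Handing in.

```bash
python3 -c "
from cell import r
print(r.close_job())"
```

```text
the job is handed in; nothing more can be done
None
```

The valve cage is assembled and handed in at about 22 s: the sleeve is seated in the V, and the spacer and cap are each lowered fully home on it. The stack stands upright and released, and I left the other parts alone.

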